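# Pack one sample kit of furniture fittings

### The arm

A 6-joint arm with a two-finger parallel gripper is mounted at the origin on the work surface. World frame = base frame: x ahead of the robot, y to its left, z up, the work surface at z = 0. Lengths are in m, angles in rad, forces in N, time in s.
With the tool pointing down it reaches from about 0.3 to 0.775 m from the base axis. Payload 14.6 kg.
Tool frame: the origin (TCP) lies at the very end of the fingers, on their centre line; the grasp point (between the pads) lies 19 mm behind it; z points along the fingers, y is the line along which they close (so a half turn about z gives the same grasp; the last joint's range is limited). The gripper opens to 94 mm and grips with 3 to 60 N. Pads are 16 mm wide; open, the fingers measure 119 mm over their backs; the gripper's body (75 mm by 177 mm) begins 78 mm behind the grasp point.
Start: joints at [-1.283, 0.3, 1.521, -0, 1.321, -0.067], TCP at [0.191, -0.516, 0.205] pointing down, gripper open.
Joint ranges: [-3.03, 3.03], [-0.79, 2.21], [0.23, 2.52], [-1.04, 4.18], [0, 3.07], [-2.55, 2.55]. Speed limits (rad/s): [2.22, 2.22, 2.57, 3.14, 3.14, 3.14].

### API

Orientations are given as [roll, pitch, yaw] about the fixed x, y, z axes, in that order (R = Rz(yaw) Ry(pitch) Rx(roll)).
In Python, from station import ctrl, cams gives the robot as it stands. The module is installed in compiled form; this text tells all that it offers.
- The arm moves only by the tool arm_command, never from a script. Its argument "plan" is a list that holds one entry, the list of rows, each a list of 7 numbers: the shift along the tool's x, y, z in fractions of the full range, 1 being 100 cm, then the turn, a rotation vector about the tool's x, y, z in shares of pi rad (1.0 is pi rad), then the closure, from -1 (fully open) to 1 (shut). A call has 1 to 12 rows; each row is the pose to reach, as a shift and turn from the pose commanded when the call began, along the tool's axes at that moment; what a row does not reach only later rows make up. A row lasts 1/10 s, in which the tool goes at most 50 mm and 8.59 degrees, less where a joint would pass 70% of its speed; a pose out of reach is approached as far as the arm can. Shift and turn numbers lie between -1 and 1, and a call with a number outside is refused. A call with a gripper value outside its range is refused whole. The fingers move at their own pace and stop on an object; "squeeze" is the grip in N (left out, the last holds). Time passes only in rows, so rows that repeat a pose let the fingers close. It gives the time, the measured TCP pose, the force, the opening and the grip force at its end, in the units of the state.
- ctrl.get_obs(): the state, without advancing time (a new reading comes with each control period).
- cams.camera(name): name is "scene" or "top" or "wrist"; returns (picture, depth): 384x512x3 uint8, blue, green, red; 384x512 float32, m along the optical axis (not along the pixel's ray), 0 where there is no reading.
- cams.camera_info(name): a dict with "fx", "fy", "cx", "cy" (pixels), "dist_coeffs" ([k1, k2, p1, p2, k3] as OpenCV has them; the pictures are not rectified), "world_to_cam" (4x4, takes a point from world to camera coordinates). Camera axes: x right, y down, z forward; pixel columns grow to the right and rows downward; lengths in m; the calibration is good to about 2 mm. A picture is of the moment at which its call begins: read the wrist's pose just before it. camera_info takes no time and is no camera call; for the wrist camera it gives the pose at the moment of the call.
- ctrl.hand_in(): hands the job in; it is judged then, once.
The state is a dict: "time_s": time; "qpos": joint angles; "joint_vel": joint speeds; "tau": joint torques, N m; "ee_pos": TCP position; "eef_rot": TCP orientation; "force": force on the tool from outside, world axes, zero at the start; "moment": the same for the moment, N m; "grip_width": finger opening in m; "grip_force": force on a finger pad.
Only numpy, scipy, OpenCV 4.12 (cv2) and the standard library are available. Lean on these libraries where they do the work, as an engineer would, in place of code of your own. Each camera call takes 0.05 s, during which the arm holds its last target. There are 200 camera calls.

### The job

Pack one sample kit: from the mat, stand the hollow sleeve, the cabinet knob, the longer pull handle and the angle bracket upright in the cardboard tray, each in the nest moulded for it and down on the nest's floor. Leave the two look-alikes, the solid brass slug and the shorter pull handle, standing where they are on the mat.

Things in the scene. Friction and masses are not known exactly. Their poses are not given: they have to be found in the camera images.
- knob: Aluminium cabinet knob, upright, 34 mm high, 70 g: round head 40 mm across from 17 to 30 mm above its underside, narrowing to 32 mm at the flat top; below, a waist 18 mm across and a foot 26 mm across. All loose fittings start upright on a dark rubber mat 2 mm thick, at least 75 mm apart centre to centre. Origin: centre of the underside, z up.
- sleeve: Brass sleeve (tube), standing on end: outer diameter 34 mm, open bore 22 mm right through, 40 mm high, 120 g. Origin: centre of the underside, z up.
- long_pull: The longer of two steel pull handles, standing on its two feet: 88 mm long along its x axis, 34 mm high, 140 g. The grip bar is 12 mm wide (along y) and lies 24 to 34 mm above the underside; the feet at both ends are 14 mm long and 20 mm wide, with open space between them under the bar. Its two ends are alike. Origin: centre of the underside, z up.
- angle: Aluminium angle bracket, L-shaped seen from above, standing on end: legs 50 mm long outside, 8 mm thick, 36 mm high, 90 g. Origin: on the underside, at the centre of the 50 x 50 mm square around the L. One leg runs along x at y = -25 to -17 mm, the other along y at x = -25 to -17 mm, so the corner points to -x, -y. It may be gripped across one leg.
- slug: Look-alike, leave it: solid brass cylinder, 34 mm across, 40 mm high, no bore. Origin: centre of the underside, z up.
- short_pull: Look-alike, leave it: the shorter steel pull handle, 56 mm long along its x axis, otherwise like the longer one (34 mm high). Origin: centre of the underside, z up.
- nest_knob: Nest for the knob: one of four grey plates 108 mm square filling a fixed cardboard tray, 232 mm square, whose walls rise 9 mm above the nest floors. A black round rim, 38 mm across inside, 3 mm thick, 6 mm high; the knob's foot stands in it. Yaw as the tray. Origin: centre of the plate's upper face (the floor), 9 mm above the table, z up.
- nest_sleeve: Nest for the sleeve: such a plate in the same tray with a single black upright post at its centre, 10 mm across and 14 mm high, over which the bore of the sleeve goes. Yaw as the tray. Origin: centre of the plate's upper face (the floor), 9 mm above the table, z up.
- nest_pull: Nest for the longer pull: such a plate with a black rectangular rim, 100 mm (along its x) by 32 mm (along its y) inside, 3 mm thick, 6 mm high. The pull lies along x, either way round. Yaw as the tray. Origin: centre of the plate's upper face (the floor), 9 mm above the table, z up.
- nest_angle: Nest for the angle bracket: such a plate with a black L-shaped rim 6 mm high, leaving about 6 mm all round the bracket. The bracket fits with its origin over this origin and its x and y axes along these x and y axes: L corner towards -x, -y. Yaw as the tray. Origin: centre of the plate's upper face (the floor), 9 mm above the table, z up.
Things that resemble listed ones, but are neither listed nor needed, are in the scene too. Leave any purple look-alike of the nest_angle alone.

How it is judged:
At the end, for the whole second after the job is handed in: Each of the four fittings stands upright (0.12 rad), at rest, in its own nest, within 10 mm across and 4 mm in height of the nest's origin; pull within 0.3 rad, bracket within 0.4 rad of its nest's x axis. Slug and shorter pull upright, at rest, within 30 mm of their start (horizontal distance between knob and nest_knob below 0.01 m and z of knob in the frame of nest_knob between -0.004 and 0.004 m and angle between each of knob, sleeve, long_pull, angle, slug, short_pull's own z axis and vertical below 0.12 rad and linear speed of each of knob, sleeve, long_pull, angle, slug, short_pull below 0.02 m/s and horizontal distance between sleeve and nest_sleeve below 0.01 m and z of sleeve in the frame of nest_sleeve between -0.004 and 0.004 m and horizontal distance between long_pull and nest_pull below 0.01 m and z of long_pull in the frame of nest_pull between -0.004 and 0.004 m and horizontal distance between angle and nest_angle below 0.01 m and z of angle in the frame of nest_angle between -0.004 and 0.004 m and angle between the x axis of long_pull and the x axis of nest_pull, either way round below 0.3 rad and angle between the x axis of angle and the x axis of nest_angle, either way round below 0.4 rad and distance of each of slug, short_pull from where it was at the start of the episode below 0.03 m); the robot touches nothing.
It fails at once if the solid slug was moved away or picked up (distance of slug from where it was at the start of the episode above 0.03 m).
It fails at once if the shorter pull was moved away or picked up (distance of short_pull from where it was at the start of the episode above 0.03 m).
It also fails if it takes over 120 s, if anything falls off the work surface, if the arm or the gripper's body presses on something with over 40 N, if the wrist force passes 120 N, or if a joint passes its speed limit or range.

## Working session

There is one attempt and no reset: what is moved stays moved. The work goes in short steps, Python scripts to look and compute and a tool call to move; the robot and the scene stay as the last step left them, time stands still between calls to the robot, and variables do not carry over. Pictures are saved under pics/ and viewed, at most 14 in all, crops included, and the job is handed in when it is done.

Besides the shell and the picture viewer there is one more tool, called after "Call:" as name(argument=value, ...), one argument or row to a line, values as JSON. arm_command: Moves the arm, as the interface text tells. Its arguments: {"type":"object","properties":{"plan":{"type":"array"},"squeeze":{"type":"number"}},"required":["plan"]}

```bash
mkdir -p pics; python3 - <<'E'
from station import ctrl,cams
import cv2,numpy as np
o=ctrl.get_obs();print({k:np.round(v,4) for k,v in o.items()})
for n in ("top","scene"):
    im,d=cams.camera(n);cv2.imwrite(f"pics/{n}0.png",im);np.save(f"pics/{n}0.npy",d)
    i=cams.camera_info(n);print(n,i['fx'],i['cx'],i['cy'],i['dist_coeffs'],np.round(np.linalg.inv(i['world_to_cam']),3))
    print(d[::96,::128])
E
```

```text
{'time_s': np.float64(0.0), 'qpos': array([-1.2826,  0.3005,  1.5216, -0.    ,  1.3207, -0.0666]), 'joint_vel': array([ 0.0001,  0.0011, -0.0008, -0.0004,  0.0013,  0.    ]), 'tau': array([-4.00000e-04, -5.31808e+01, -3.52738e+01,  7.08000e-02,
        2.44000e-02, -1.00000e-04]), 'ee_pos': array([ 0.191 , -0.5155,  0.2049]), 'eef_rot': array([-3.1405e+00, -1.0000e-04,  3.5480e-01]), 'force': array([ 0.1197,  0.2763, -0.1242]), 'moment': array([ 0.0143, -0.0129,  0.0629]), 'grip_force': np.float64(0.0), 'grip_width': np.float64(0.0939)}
top 475.806754793182 247.16911214464 193.58262342107977 [-0.13873937  0.          0.          0.          0.        ] [[-0.002 -0.983  0.184  0.214]
 [-1.     0.004  0.005 -0.184]
 [-0.006 -0.184 -0.983  1.389]
 [ 0.     0.     0.     1.   ]]
[[2.3847003  2.3645275  2.3662806  2.359191  ]
 [1.4811672  1.4724109  1.4650574  1.4666047 ]
 [1.422863   1.4158146  1.409268   1.4146385 ]
 [1.3630124  0.82935387 1.3616987  0.83583057]]
scene 368.86762778413816 251.77465467235945 188.1161144999875 [-0.04128355  0.          0.          0.          0.        ] [[-0.538  0.526 -0.658  1.237]
 [ 0.843  0.346 -0.413  0.305]
 [ 0.01  -0.777 -0.63   0.785]
 [ 0.     0.     0.     1.   ]]
[[1.7329696  2.3495865  1.1018233  2.4949586 ]
 [1.8944377  1.7655455  1.8075049  1.04388   ]
 [2.068349   1.2287731  1.2171856  1.2383486 ]
 [1.7989115  0.84729606 0.9336668  0.93839335]]
```

View pics/top0.png

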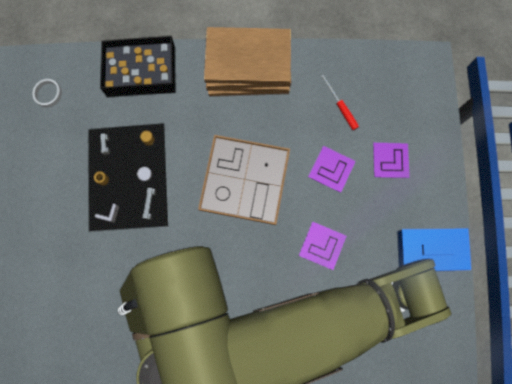

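View pics/scene0.png

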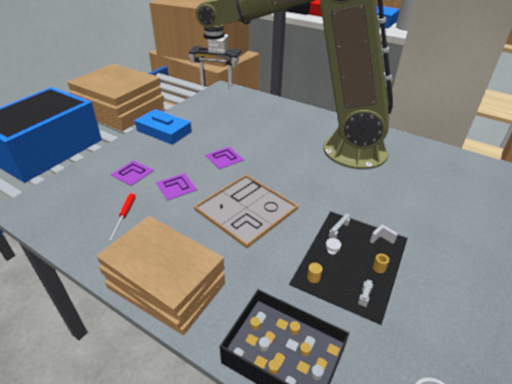

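Listed by top pixel: the brass cylinders are (101,178), with a dark bore so the sleeve, and (147,137), solid so the slug. The pulls are (148,203), longer, and (104,143), shorter. The knob is (144,173) and the bracket is (107,213). The tray nests are angle (230,159), post (266,164), round (222,193) and pull (260,200). The purple plates at (331,168), (392,159) and (323,245) are decoys. Next I'll do a coarse localisation and one close crop.

```bash
cat > h.py <<'E'
from station import ctrl,cams
import cv2,numpy as np
def ray(info,px):
    K=np.array([[info['fx'],0,info['cx']],[0,info['fy'],info['cy']],[0,0,1.]])
    u=cv2.undistortPoints(np.array(px,float).reshape(-1,1,2),K,np.array(info['dist_coeffs'],float)).reshape(-1,2)
    T=np.linalg.inv(info['world_to_cam']);r=np.c_[u,np.ones(len(u))]@T[:3,:3].T
    return T[:3,3],r
def onplane(info,px,z):
    c,r=ray(info,px);return c+r*((np.asarray(z)-c[2])/r[:,2])[:,None]
def cloud(info,d):
    h,w=d.shape;v,u=np.mgrid[:h,:w];c,r=ray(info,np.c_[u.ravel(),v.ravel()])
    return (c+r*d.reshape(-1,1)).reshape(h,w,3)
E
python3 - <<'E'
from h import *
im=cv2.imread("pics/top0.png");i=cams.camera_info("top")
P={'sleeve':(101,178,.042),'slug':(147,137,.042),'knob':(144,173,.036),'long':(148,203,.036),'short':(104,143,.036),'angle':(107,213,.038),
'nA':(230,159,.012),'nS':(266,164,.02),'nK':(222,193,.012),'nP':(260,200,.012),'mat':(128,177,.002)}
v=np.array(list(P.values()))
for k,p in zip(P,onplane(i,v[:,:2],v[:,2])):print(k,p.round(3),np.hypot(p[0],p[1]).round(3))
for a,b in zip([(90,125),(165,125),(90,228),(212,138),(288,150),(201,210),(276,222)],[.002]*3+[.018]*4):print(a,onplane(i,[a],[b])[0].round(3))
c=im[120:235,80:295];cv2.imwrite("pics/crop0.png",cv2.resize(c,None,fx=3.7,fy=3.7,interpolation=cv2.INTER_CUBIC))
w=cams.camera_info("wrist");o=ctrl.get_obs();T=np.linalg.inv(w['world_to_cam'])
print(w['fx'],w['cx'],w['cy'],w['dist_coeffs'],T.round(4))
E
```

```text
sleeve [0.514 0.253 0.042] 0.573
slug [0.638 0.121 0.042] 0.649
knob [0.529 0.127 0.036] 0.544
long [0.44  0.111 0.036] 0.454
short [0.623 0.253 0.036] 0.672
angle [0.41  0.231 0.038] 0.471
nA [ 0.576 -0.126  0.012] 0.59
nS [ 0.558 -0.233  0.02 ] 0.605
nK [ 0.473 -0.102  0.012] 0.484
nP [ 0.452 -0.214  0.012] 0.5
mat [0.525 0.183 0.002] 0.556
(90, 125) [0.692 0.312 0.002]
(165, 125) [0.688 0.075 0.002]
(90, 228) [0.37  0.292 0.002]
(212, 138) [ 0.64  -0.071  0.018]
(288, 150) [ 0.602 -0.299  0.018]
(201, 210) [ 0.422 -0.042  0.018]
(276, 222) [ 0.386 -0.26   0.018]
265.8447478242498 256.0320227638144 194.74789450001484 [-0.02859466  0.          0.          0.          0.        ] [[ 3.465e-01 -9.123e-01 -2.182e-01  2.532e-01]
 [-9.380e-01 -3.370e-01 -8.070e-02 -4.931e-01]
 [ 1.000e-04  2.327e-01 -9.726e-01  3.845e-01]
 [ 0.000e+00  0.000e+00  0.000e+00  1.000e+00]]
```

View pics/crop0.png

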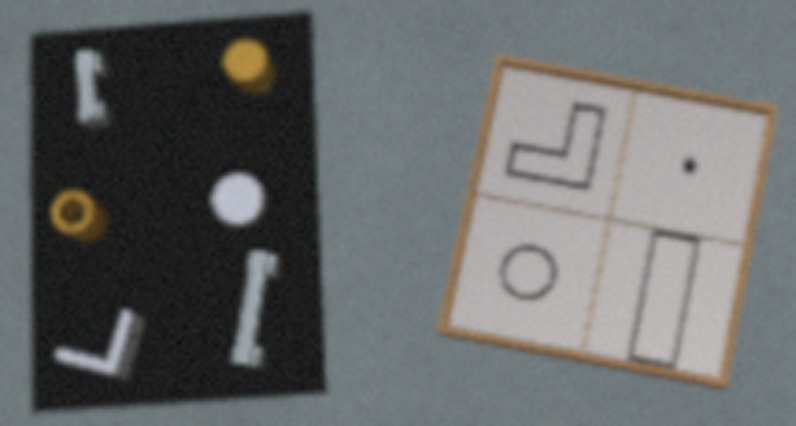

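The crop confirms the choice: sleeve with bore at lower left, solid slug at upper right, long pull at lower right. Moving over the tray to measure with the wrist camera.

The manual's scale: shifts go in shares of 100 cm and turns go in shares of pi rad. Converting my numbers, 410 mm is 0.41, -217 mm is -0.217, 0.355 rad is 0.113.

Call:
arm_command(
  plan=[
    [[0.41,-0.217,0,0,0,0.113,-1],[0.41,-0.217,0,0,0,0.113,-1],[0.41,-0.217,0,0,0,0.113,-1],[0.41,-0.217,0,0,0,0.113,-1],[0.41,-0.217,0,0,0,0.113,-1],[0.41,-0.217,0,0,0,0.113,-1],[0.41,-0.217,0,0,0,0.113,-1],[0.41,-0.217,0,0,0,0.113,-1],[0.41,-0.217,0,0,0,0.113,-1],[0.41,-0.217,0,0,0,0.113,-1],[0.41,-0.217,0,0,0,0.113,-1],[0.41,-0.217,0,0,0,0.113,-1]],
  ],
)

```text
time_s: 1.3
ee_pos: [0.4998, -0.17, 0.2051]
eef_rot: [-3.141, 0.001, 0.0]
force: [-0.3, -0.5, 0.1]
grip_width: 0.0938
grip_force: 0.0
```

```bash
python3 - <<'E'
from h import *
o=ctrl.get_obs();print(o['ee_pos'].round(4),o['eef_rot'].round(4),o['time_s'],o['qpos'].round(2))
i=cams.camera_info("wrist");im,d=cams.camera("wrist")
cv2.imwrite("pics/wtray.png",im);np.savez("pics/wtray.npz",d=d,**{k:np.array(v) for k,v in i.items() if not isinstance(v,str)})
E
```

```text
[ 0.4998 -0.17    0.2051] [-3.1415e+00  8.0000e-04  4.0000e-04] 1.3 [-0.4   0.25  1.58 -0.    1.31  1.17]
```

View pics/wtray.png

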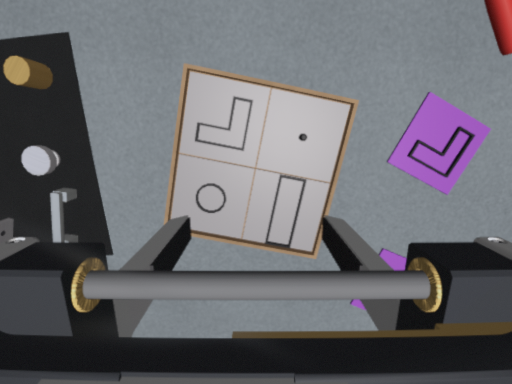

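The wrist view shows the tray with nests L (225,125), post (303,137), circle (210,198) and pull (286,210). Next is the mat.

Converted, -360 mm is -0.36.

Call:
arm_command(
  plan=[
    [[0,-0.36,0,0,0,0,-1],[0,-0.36,0,0,0,0,-1],[0,-0.36,0,0,0,0,-1],[0,-0.36,0,0,0,0,-1],[0,-0.36,0,0,0,0,-1],[0,-0.36,0,0,0,0,-1],[0,-0.36,0,0,0,0,-1],[0,-0.36,0,0,0,0,-1],[0,-0.36,0,0,0,0,-1],[0,-0.36,0,0,0,0,-1]],
  ],
)

```text
time_s: 2.35
ee_pos: [0.5004, 0.1885, 0.2054]
eef_rot: [3.141, 0.0, -0.002]
force: [-1.0, -0.5, 0.6]
grip_width: 0.0942
grip_force: 0.0
```

```bash
python3 - <<'E'
from h import *
o=ctrl.get_obs();print(o['ee_pos'].round(4),o['eef_rot'].round(4),o['time_s'],o['qpos'].round(2))
i=cams.camera_info("wrist");im,d=cams.camera("wrist")
cv2.imwrite("pics/wmat.png",im);np.savez("pics/wmat.npz",d=d,**{k:np.array(v) for k,v in i.items() if not isinstance(v,str)})
C=cloud(i,d)
# objects: cloud by height
reg={'sleeve':(.514,.253),'slug':(.638,.121),'knob':(.529,.127),'long':(.44,.111),'short':(.623,.253),'angle':(.41,.231)}
for k,c in reg.items():
    m=(np.hypot(C[...,0]-c[0],C[...,1]-c[1])<.06)&(C[...,2]>.012)&(C[...,2]<.06)&(d>0)
    q=C[m]; 
    if len(q)<20: print(k,len(q));continue
    zt=np.percentile(q[:,2],98);t=q[q[:,2]>zt-.006]
    (cx,cy),r=cv2.minEnclosingCircle((t[:,:2]*1000).astype(np.float32))
    print(k,len(q),'ztop',zt.round(4),'circ',round(cx,1),round(cy,1),round(r,1),'mean',(t.mean(0)*1000).round(1),'box',cv2.minAreaRect((t[:,:2]*1000).astype(np.float32)))
# tray
s=np.load("pics/wtray.npz");im=cv2.imread("pics/wtray.png");i=dict(s);g=cv2.cvtColor(im,cv2.COLOR_BGR2GRAY)
roi=np.zeros_like(g);cv2.fillConvexPoly(roi,np.array([[190,72],[348,104],[325,215],[317,225],[312,248],[175,228]]),255)
m=((g<95)&(roi>0)).astype(np.uint8)
n,l,st,ce=cv2.connectedComponentsWithStats(m,connectivity=8)
for a in range(1,n):
    if st[a,4]<15: continue
    v,u=np.where(l==a);p=onplane(i,np.c_[u,v],.023 if st[a,4]<80 else .015)
    q=(p[:,:2]*1000).astype(np.float32)
    print(st[a],ce[a].round(1),'mean',q.mean(0),'circ',cv2.minEnclosingCircle(q),'box',cv2.minAreaRect(q))
E
```

```text
[0.5004 0.1885 0.2054] [ 3.1413e+00  1.0000e-04 -1.6000e-03] 2.35 [ 0.29  0.27  1.56 -0.    1.31  1.86]
sleeve 481 ztop 0.0432 circ 518.1 257.7 16.8 mean [518.3 257.5  41.5] box ((518.052978515625, 257.52252197265625), (32.862613677978516, 32.50952911376953), 39.091922760009766)
slug 783 ztop 0.0437 circ 641.3 123.6 17.1 mean [640.8 124.   42.2] box ((640.4231567382812, 123.52244567871094), (33.338619232177734, 32.05875778198242), 86.18775177001953)
knob 902 ztop 0.0375 circ 510.3 120.9 40.2 mean [523.9 125.4  35.5] box ((509.680419921875, 124.2512435913086), (79.44697570800781, 37.64179229736328), 6.7574357986450195)
long 735 ztop 0.0375 circ 442.2 112.9 43.8 mean [443.9 113.2  35.9] box ((442.11016845703125, 112.9804458618164), (12.276214599609375, 87.41737365722656), 82.31012725830078)
short 692 ztop 0.0376 circ 625.8 254.9 28.7 mean [626.  255.   35.9] box ((625.7022705078125, 255.4537811279297), (56.72001647949219, 12.279228210449219), 7.280505180358887)
angle 617 ztop 0.0395 circ 418.7 235.7 35.2 mean [407.3 230.1  37.9] box ((418.6861877441406, 235.72738647460938), (49.9460716
[... 1249 characters left out ...]
4  62  89] [271.9 215.7] mean [ 445.78958 -194.04468] circ ((451.3222961425781, -196.09844970703125), 46.86683654785156) box ((451.4493713378906, -194.542724609375), (11.00843334197998, 93.47045135498047), 85.33123779296875)
[196 184  30  29 141] [209.7 198.6] mean [ 471.93283 -104.37902] circ ((472.7801818847656, -105.7661361694336), 21.35249137878418) box ((472.6042175292969, -105.59916687011719), (41.61103439331055, 41.11039733886719), 43.42521667480469)
[175 217  23  15 183] [183.2 224. ] mean [433.43716  -63.791737] circ ((431.3802185058594, -68.27703857421875), 17.620393753051758) box ((434.23199462890625, -68.45137023925781), (33.30331802368164, 20.385663986206055), 81.38428497314453)
```

View pics/wmat.png

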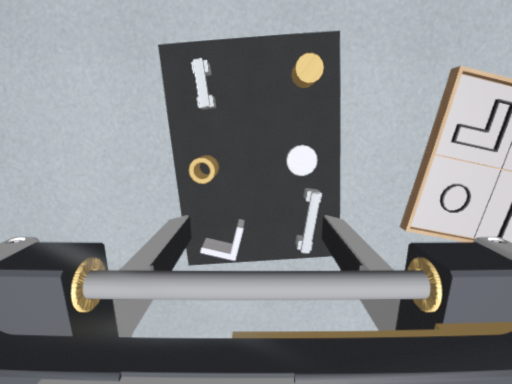

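```bash
python3 - <<'E'
from h import *
s=dict(np.load("pics/wmat.npz"));C=cloud(s,s['d'])
m=(np.hypot(C[...,0]-.527,C[...,1]-.125)<.035)&(C[...,2]>.030)&(C[...,2]<.06)&(C[...,0]>.495)
t=(C[m][:,:2]*1000).astype(np.float32);print('knob',cv2.minEnclosingCircle(t),cv2.minAreaRect(t))
m=(np.hypot(C[...,0]-.418,C[...,1]-.236)<.045)&(C[...,2]>.033)&(C[...,2]<.06)
t=C[m][:,:2]*1000
a=np.radians(-15.2)
for a in np.radians([-10,-12,-14,-15.2,-16,-18]):
    R=np.array([[np.cos(a),-np.sin(a)],[np.sin(a),np.cos(a)]]);q=(t-[418.7,235.7])@R
    lx=q[(q[:,0]>-10)];ly=q[q[:,1]>-10]
    print(np.degrees(a).round(1),'legx y',lx[:,1].mean().round(1),lx[:,1].std().round(2),'legy x',ly[:,0].mean().round(1),ly[:,0].std().round(2),np.percentile(q,[1,99],axis=0).round(1).tolist())
s=dict(np.load("pics/wtray.npz"));im=cv2.imread("pics/wtray.png");g=cv2.GaussianBlur(cv2.cvtColor(im,cv2.COLOR_BGR2GRAY),(0,0),.5)
roi=np.zeros_like(g)
for nm,poly in (('L',[[188,85],[262,92],[250,165],[185,150]]),('pull',[[262,172],[315,178],[300,250],[255,250]]),('circ',[[190,178],[232,178],[232,222],[185,218]])):
    roi=np.zeros_like(g);cv2.fillConvexPoly(roi,np.array(poly),255)
    k=(cv2.morphologyEx(g,cv2.MORPH_BLACKHAT,np.ones((9,9)))>40)&(roi>0)
    v,u=np.where(k);p=(onplane(s,np.c_[u,v],.014)[:,:2]*1000).astype(np.float32);b=cv2.minAreaRect(p)
    print(nm,len(p),b,p.mean(0))
E
```

```text
knob ((529.7396240234375, 127.58946228027344), 19.852886199951172) ((529.8955688476562, 126.97010803222656), (38.76128005981445, 37.805419921875), 12.779455184936523)
-10.0 legx y -21.5 2.45 legy x -19.6 2.83 [[-26.0, -25.6], [23.2, 25.7]]
-12.0 legx y -21.2 2.36 legy x -19.8 2.71 [[-25.6, -25.2], [24.0, 25.1]]
-14.0 legx y -21.0 2.34 legy x -20.1 2.7 [[-25.1, -24.8], [24.9, 24.5]]
-15.2 legx y -20.7 2.35 legy x -20.3 2.7 [[-25.0, -24.7], [25.3, 24.1]]
-16.0 legx y -20.6 2.36 legy x -20.4 2.72 [[-25.2, -24.9], [25.5, 23.9]]
-18.0 legx y -20.3 2.46 legy x -20.7 2.78 [[-25.6, -25.2], [26.3, 23.0]]
L 499 ((580.13037109375, -126.23997497558594), (68.1723861694336, 68.06452178955078), 78.79891204833984) [ 572.8956  -130.89949]
pull 651 ((449.7900085449219, -214.07803344726562), (67.80766296386719, 113.05934143066406), 79.11076354980469) [ 445.57028 -212.03581]
circ 243 ((473.1072692871094, -105.36327362060547), (41.92320251464844, 43.2659797668457), 88.40888977050781) [ 472.7351  -104.91828]
```

Everything agrees with the given sizes. The tray yaw is about -0.19, and the nests are at K(473,-105), S(559,-232), P(452,-213) and A(580,-126). Starting with the sleeve.

Converted, 135 mm is 0.135, -67 mm is -0.067.

Call:
arm_command(
  plan=[
    [[0.018,-0.067,0.135,0,0,0,-0.3],[0.018,-0.067,0.135,0,0,0,-0.3],[0.018,-0.067,0.135,0,0,0,-0.3],[0.018,-0.067,0.135,0,0,0,-0.3],[0.018,-0.067,0.135,0,0,0,-0.3],[0.018,-0.067,0.135,0,0,0,-0.3]],
  ],
)

```text
time_s: 3.0
ee_pos: [0.5195, 0.2562, 0.0728]
eef_rot: [-3.14, -0.003, -0.002]
force: [0.6, 0.5, 0.1]
grip_width: 0.061
grip_force: 0.0
```

Converted, 56 mm is 0.056, 30 mm is 0.03.

Call:
arm_command(
  plan=[
    [[0,0,0.03,0,0,0,-0.3],[0,0,0.056,0,0,0,-0.3],[0,0,0.056,0,0,0,-0.3],[0,0,0.056,0,0,0,-0.3],[0,0,0.056,0,0,0,0.6],[0,0,0.056,0,0,0,0.6],[0,0,0.056,0,0,0,0.6],[0,0,0.056,0,0,0,0.6],[0,0,0.056,0,0,0,0.6]],
  ],
  squeeze=25,
)

```text
time_s: 3.9
ee_pos: [0.5185, 0.2574, 0.0151]
eef_rot: [-3.141, -0.001, -0.0]
force: [-1.8, -0.8, 5.8]
grip_width: 0.0332
grip_force: 25.0
```

Converted, 490 mm is 0.49, -76 mm is -0.076.

Call:
arm_command(
  plan=[
    [[0,0,-0.04,0,0,0,0.6],[0,0,-0.076,0,0,0,0.6],[0.01,0.05,-0.076,0,0,0,0.6],[0.041,0.49,-0.076,0,0,0,0.6],[0.041,0.49,-0.076,0,0,0,0.6],[0.041,0.49,-0.076,0,0,0,0.6],[0.041,0.49,-0.076,0,0,0,0.6],[0.041,0.49,-0.076,0,0,0,0.6],[0.041,0.49,-0.076,0,0,0,0.6],[0.041,0.49,-0.076,0,0,0,0.6],[0.041,0.49,-0.076,0,0,0,0.6],[0.041,0.49,-0.076,0,0,0,0.6]],
  ],
)

```text
time_s: 5.1
ee_pos: [0.5587, -0.2354, 0.0902]
eef_rot: [-3.142, 0.0, -0.001]
force: [1.1, 0.4, -0.8]
grip_width: 0.0333
grip_force: 25.0
```

Call:
arm_command(
  plan=[
    [[0,0,0,0,0,0,0.6],[0,0,0,0,0,0,0.6],[0,0,0,0,0,0,0.6]],
  ],
)

```text
time_s: 5.4
ee_pos: [0.559, -0.2318, 0.0902]
eef_rot: [-3.141, 0.001, 0.001]
force: [-0.1, -0.8, -1.2]
grip_width: 0.0334
grip_force: 25.0
```

Call:
arm_command(
  plan=[
    [[0,0,0.035,0,0,0,0.6],[0,0,0.05,0,0,0,0.6],[0,0,0.06,0,0,0,0.6],[0,0,0.065,0,0,0,0.6],[0,0,0.067,0,0,0,0.6],[0,0,0.068,0,0,0,0.6],[0,0,0.068,0,0,0,0.6]],
  ],
)

```text
time_s: 6.1
ee_pos: [0.5594, -0.233, 0.023]
eef_rot: [3.141, -0.001, -0.0]
force: [-0.3, -0.6, -1.0]
grip_width: 0.0335
grip_force: 25.0
```

Converted, -180 mm is -0.18, -120 mm is -0.12.

Call:
arm_command(
  plan=[
    [[0,0,0.001,0,0,0,0.6],[0,0,0.001,0,0,0,-0.3],[0,0,0.001,0,0,0,-0.3],[0,0,0.001,0,0,0,-0.3],[0,0,0.001,0,0,0,-0.3],[0,0,-0.04,0,0,0,-0.3],[0,0,-0.08,0,0,0,-0.3],[0,0,-0.12,0,0,0,-0.3],[0,0,-0.18,0,0,0,-0.3],[0,0,-0.18,0,0,0,-0.3],[0,0,-0.18,0,0,0,-0.3]],
  ],
)

```text
time_s: 7.2
ee_pos: [0.5597, -0.2331, 0.2043]
eef_rot: [3.14, -0.003, -0.0]
force: [-0.1, 0.2, -0.3]
grip_width: 0.061
grip_force: 0.0
```

```bash
python3 - <<'E'
from h import *
o=ctrl.get_obs();print(o['ee_pos'].round(4),o['eef_rot'].round(4),o['grip_width'])
i=cams.camera_info("wrist");im,d=cams.camera("wrist");cv2.imwrite("pics/w2.png",im)
C=cloud(i,d);m=(np.hypot(C[...,0]-.559,C[...,1]+.2325)<.04)&(C[...,2]>.035)&(C[...,2]<.07)
t=(C[m]*1000).astype(np.float32);print(len(t),t[:,2].mean(),cv2.minEnclosingCircle(t[:,:2].copy()))
E
```

```text
[ 0.5597 -0.2331  0.2043] [ 3.14e+00 -3.20e-03 -1.00e-04] 0.06104890505521901
367 47.605106 ((558.7164916992188, -234.490234375), 16.927032470703125)
```

View pics/w2.png

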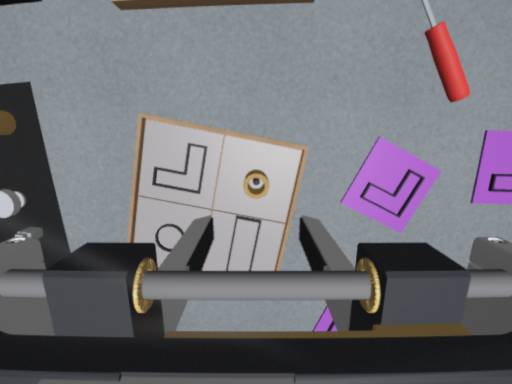

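The sleeve stands over its post at (257,184), with its top at about 49 mm as expected. Knob next.

Converted, -360 mm is -0.36, 132 mm is 0.132.

Call:
arm_command(
  plan=[
    [[-0.03,-0.36,0.06,0,0,0,-0.35],[-0.03,-0.36,0.06,0,0,0,-0.35],[-0.03,-0.36,0.06,0,0,0,-0.35],[-0.03,-0.36,0.06,0,0,0,-0.35],[-0.03,-0.36,0.06,0,0,0,-0.35],[-0.03,-0.36,0.06,0,0,0,-0.35],[-0.03,-0.36,0.06,0,0,0,-0.35],[-0.03,-0.36,0.06,0,0,0,-0.35],[-0.03,-0.36,0.1,0,0,0,-0.35],[-0.03,-0.36,0.132,0,0,0,-0.35],[-0.03,-0.36,0.132,0,0,0,-0.35],[-0.03,-0.36,0.132,0,0,0,-0.35]],
  ],
)

```text
time_s: 8.45
ee_pos: [0.529, 0.1266, 0.0703]
eef_rot: [3.141, 0.002, -0.001]
force: [-0.7, -0.3, 0.5]
grip_width: 0.0634
grip_force: 0.0
```

Down to about 12 mm, then close.

Converted, 58 mm is 0.058, 30 mm is 0.03.

Call:
arm_command(
  plan=[
    [[0,-0.001,0.03,0,0,0,-0.35],[0,-0.001,0.058,0,0,0,-0.35],[0,-0.001,0.058,0,0,0,-0.35],[0,-0.001,0.058,0,0,0,-0.35],[0,-0.001,0.058,0,0,0,0.5],[0,-0.001,0.058,0,0,0,0.5],[0,-0.001,0.058,0,0,0,0.5],[0,-0.001,0.058,0,0,0,0.5],[0,-0.001,0.058,0,0,0,0.5]],
  ],
  squeeze=25,
)

```text
time_s: 9.35
ee_pos: [0.5296, 0.1282, 0.0132]
eef_rot: [-3.141, -0.001, -0.0]
force: [-0.6, -0.2, 6.7]
grip_width: 0.0388
grip_force: 25.0
```

Converted, 233 mm is 0.233, -75 mm is -0.075.

Call:
arm_command(
  plan=[
    [[0,0,-0.04,0,0,0,0.5],[0,0,-0.075,0,0,0,0.5],[-0.057,0.233,-0.075,0,0,0,0.5],[-0.057,0.233,-0.075,0,0,0,0.5],[-0.057,0.233,-0.075,0,0,0,0.5],[-0.057,0.233,-0.075,0,0,0,0.5],[-0.057,0.233,-0.075,0,0,0,0.5],[-0.057,0.233,-0.075,0,0,0,0.5],[-0.057,0.233,-0.075,0,0,0,0.5],[-0.057,0.233,-0.075,0,0,0,0.5],[-0.057,0.233,-0.075,0,0,0,0.5]],
  ],
)

```text
time_s: 10.45
ee_pos: [0.4724, -0.1038, 0.0874]
eef_rot: [-3.141, 0.0, 0.001]
force: [0.0, -0.5, -0.8]
grip_width: 0.039
grip_force: 25.0
```

Converted, 68 mm is 0.068, 67 mm is 0.067.

Call:
arm_command(
  plan=[
    [[0,0.001,0.035,0,0,0,0.5],[0,0.001,0.05,0,0,0,0.5],[0,0.001,0.06,0,0,0,0.5],[0,0.001,0.065,0,0,0,0.5],[0,0.001,0.067,0,0,0,0.5],[0,0.001,0.068,0,0,0,0.5],[0,0.001,0.068,0,0,0,0.5]],
  ],
)

```text
time_s: 11.15
ee_pos: [0.4727, -0.1058, 0.0203]
eef_rot: [3.141, -0.001, -0.0]
force: [0.1, 0.6, 1.2]
grip_width: 0.039
grip_force: 25.0
```

Converted, -218 mm is -0.218, -80 mm is -0.08, 0.134 rad is 0.0427.

Call:
arm_command(
  plan=[
    [[0,0,0,0,0,0,-0.3],[0,0,0,0,0,0,-0.3],[0,0,0,0,0,0,-0.3],[0,0,-0.04,0,0,0,-0.3],[0,0,-0.08,0,0,0,-0.3],[-0.03,-0.218,-0.08,0,0,0.0427,0.1],[-0.03,-0.218,-0.08,0,0,0.0427,0.1],[-0.03,-0.218,-0.08,0,0,0.0427,0.1],[-0.03,-0.218,-0.08,0,0,0.0427,0.1],[-0.03,-0.218,-0.08,0,0,0.0427,0.1],[-0.03,-0.218,-0.05,0,0,0.0427,0.1],[-0.03,-0.218,-0.05,0,0,0.0427,0.1]],
  ],
)

```text
time_s: 12.35
ee_pos: [0.4405, 0.1125, 0.0672]
eef_rot: [3.14, 0.004, -0.133]
force: [-0.5, 0.0, 0.8]
grip_width: 0.0426
grip_force: 0.0
```

Call:
arm_command(
  plan=[
    [[0,0,0,0,0,0,0.1],[0,0,0,0,0,0,0.1]],
  ],
)

```text
time_s: 12.55
ee_pos: [0.4428, 0.1118, 0.0704]
eef_rot: [-3.141, -0.001, -0.135]
force: [0.7, 0.2, 0.8]
grip_width: 0.0416
grip_force: 0.0
```

Now lower onto the long pull's bar and close.

Converted, 57 mm is 0.057, 30 mm is 0.03.

Call:
arm_command(
  plan=[
    [[0,-0.001,0.03,0,0,0,0.1],[0,-0.001,0.057,0,0,0,0.1],[0,-0.001,0.057,0,0,0,0.1],[0,-0.001,0.057,0,0,0,0.1],[0,-0.001,0.057,0,0,0,0.95],[0,-0.001,0.057,0,0,0,0.95],[0,-0.001,0.057,0,0,0,0.95],[0,-0.001,0.057,0,0,0,0.95],[0,-0.001,0.057,0,0,0,0.95]],
  ],
  squeeze=30,
)

```text
time_s: 13.45
ee_pos: [0.4425, 0.1132, 0.0128]
eef_rot: [-3.141, -0.0, -0.134]
force: [-1.3, -0.2, 4.8]
grip_width: 0.0116
grip_force: 30.0
```

Converted, 322 mm is 0.322, -75 mm is -0.075, 0.056 rad is 0.0178.

Call:
arm_command(
  plan=[
    [[0,0,-0.04,0,0,0,0.95],[0,0,-0.075,0,0,0,0.95],[0.053,0.322,-0.075,0,0,0.0178,0.95],[0.053,0.322,-0.075,0,0,0.0178,0.95],[0.053,0.322,-0.075,0,0,0.0178,0.95],[0.053,0.322,-0.075,0,0,0.0178,0.95],[0.053,0.322,-0.075,0,0,0.0178,0.95],[0.053,0.322,-0.075,0,0,0.0178,0.95],[0.053,0.322,-0.075,0,0,0.0178,0.95],[0.053,0.322,-0.075,0,0,0.0178,0.95],[0.053,0.322,-0.075,0,0,0.0178,0.95],[0.053,0.322,-0.075,0,0,0.0178,0.95]],
  ],
)

```text
time_s: 14.65
ee_pos: [0.4517, -0.2121, 0.0873]
eef_rot: [-3.141, 0.001, -0.189]
force: [0.1, 0.2, -1.4]
grip_width: 0.0114
grip_force: 30.0
```

Call:
arm_command(
  plan=[
    [[0,0,0,0,0,0,0.95],[0,0,0,0,0,0,0.95]],
  ],
)

```text
time_s: 14.85
ee_pos: [0.4519, -0.2123, 0.0876]
eef_rot: [3.142, -0.0, -0.189]
force: [-0.6, -0.5, -1.1]
grip_width: 0.0117
grip_force: 30.0
```

Place at TCP z of about 0.020.

Converted, 68 mm is 0.068, 67 mm is 0.067.

Call:
arm_command(
  plan=[
    [[0,0,0.035,0,0,0,0.95],[0,0,0.05,0,0,0,0.95],[0,0,0.06,0,0,0,0.95],[0,0,0.065,0,0,0,0.95],[0,0,0.067,0,0,0,0.95],[0,0,0.068,0,0,0,0.95],[0,0,0.068,0,0,0,0.95]],
  ],
)

```text
time_s: 15.55
ee_pos: [0.4521, -0.2132, 0.02]
eef_rot: [3.141, -0.001, -0.19]
force: [-0.5, 0.0, -1.0]
grip_width: 0.0115
grip_force: 30.0
```

Converted, -180 mm is -0.18, -140 mm is -0.14.

Call:
arm_command(
  plan=[
    [[0,0,0.001,0,0,0,0.95],[0,0,0.001,0,0,0,0.1],[0,0,0.001,0,0,0,0.1],[0,0,0.001,0,0,0,0.1],[0,0,0.001,0,0,0,0.1],[0,0,-0.04,0,0,0,0.1],[0,0,-0.09,0,0,0,0.1],[0,0,-0.14,0,0,0,0.1],[0,0,-0.18,0,0,0,0.1],[0,0,-0.18,0,0,0,0.1],[0,0,-0.18,0,0,0,0.1]],
  ],
)

```text
time_s: 16.65
ee_pos: [0.4518, -0.213, 0.1996]
eef_rot: [3.141, -0.001, -0.19]
force: [-0.3, -0.2, -0.6]
grip_width: 0.0421
grip_force: 0.0
```

```bash
python3 - <<'E'
from h import *
o=ctrl.get_obs();print(o['ee_pos'].round(4),o['eef_rot'].round(4),o['grip_width'])
i=cams.camera_info("wrist");im,d=cams.camera("wrist");cv2.imwrite("pics/w3.png",im)
C=cloud(i,d)
for n,c,z in (('pull',(.4525,-.2127),.035),('knob',(.473,-.1053),.032),('sleeve',(.559,-.2325),.04)):
    m=(np.hypot(C[...,0]-c[0],C[...,1]-c[1])<.05)&(C[...,2]>z)&(C[...,2]<.06)
    t=(C[m]*1000).astype(np.float32);print(n,len(t),np.percentile(t[:,2],90),cv2.minEnclosingCircle(t[:,:2].copy()),cv2.minAreaRect(t[:,:2].copy()))
E
```

```text
[ 0.4518 -0.213   0.1996] [ 3.1413e+00 -1.0000e-03 -1.9020e-01] 0.04206801153561346
pull 629 43.88004 ((451.82427978515625, -215.5475311279297), 43.47673416137695) ((451.66851806640625, -216.17298889160156), (14.378274917602539, 86.75209045410156), 79.393310546875)
knob 748 43.692295 ((472.850341796875, -107.5135498046875), 20.03276824951172) ((472.48370361328125, -107.57918548583984), (38.33226776123047, 39.581947326660156), 30.021703720092773)
sleeve 396 50.108093 ((557.50244140625, -234.32830810546875), 16.832931518554688) ((558.0571899414062, -234.06744384765625), (31.99053955078125, 31.657241821289062), 79.24140167236328)
```

View pics/w3.png

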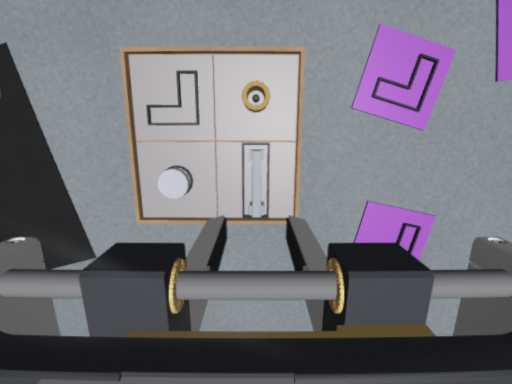

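All three are seated: sleeve (256,96), knob (173,183), pull (256,182), with top heights as expected. Now the bracket.

Converted, -413 mm is -0.413, 130 mm is 0.13, 0.065 rad is 0.0207.

Call:
arm_command(
  plan=[
    [[-0.119,-0.413,0.06,0,0,0.0207,0.2],[-0.119,-0.413,0.06,0,0,0.0207,0.2],[-0.119,-0.413,0.06,0,0,0.0207,0.2],[-0.119,-0.413,0.06,0,0,0.0207,0.2],[-0.119,-0.413,0.06,0,0,0.0207,0.2],[-0.119,-0.413,0.06,0,0,0.0207,0.2],[-0.119,-0.413,0.06,0,0,0.0207,0.2],[-0.119,-0.413,0.06,0,0,0.0207,0.2],[-0.119,-0.413,0.06,0,0,0.0207,0.2],[-0.119,-0.413,0.1,0,0,0.0207,0.2],[-0.119,-0.413,0.13,0,0,0.0207,0.2],[-0.119,-0.413,0.13,0,0,0.0207,0.2]],
  ],
)

```text
time_s: 17.9
ee_pos: [0.4101, 0.2141, 0.065]
eef_rot: [3.136, 0.007, -0.255]
force: [0.1, 1.1, 0.7]
grip_width: 0.0375
grip_force: 0.0
```

Call:
arm_command(
  plan=[
    [[0,0,0,0,0,0,0.2],[0,0,0,0,0,0,0.2]],
  ],
)

```text
time_s: 18.1
ee_pos: [0.4136, 0.2151, 0.0706]
eef_rot: [-3.141, -0.001, -0.256]
force: [0.1, 0.0, 0.6]
grip_width: 0.0376
grip_force: 0.0
```

Converted, 57 mm is 0.057, 30 mm is 0.03.

Call:
arm_command(
  plan=[
    [[0,0,0.03,0,0,0,0.2],[0,0,0.057,0,0,0,0.2],[0,0,0.057,0,0,0,0.2],[0,0,0.057,0,0,0,0.2],[0,0,0.057,0,0,0,0.95],[0,0,0.057,0,0,0,0.95],[0,0,0.057,0,0,0,0.95],[0,0,0.057,0,0,0,0.95],[0,0,0.057,0,0,0,0.95]],
  ],
  squeeze=30,
)

```text
time_s: 19.0
ee_pos: [0.4132, 0.2151, 0.0129]
eef_rot: [-3.141, -0.001, -0.255]
force: [-1.5, -0.6, 6.2]
grip_width: 0.008
grip_force: 30.0
```

Converted, 310 mm is 0.31, 248 mm is 0.248, -0.065 rad is -0.0207.

Call:
arm_command(
  plan=[
    [[0,0,-0.04,0,0,0,0.95],[0,0,-0.075,0,0,0,0.95],[0.248,0.31,-0.075,0,0,-0.0207,0.95],[0.248,0.31,-0.075,0,0,-0.0207,0.95],[0.248,0.31,-0.075,0,0,-0.0207,0.95],[0.248,0.31,-0.075,0,0,-0.0207,0.95],[0.248,0.31,-0.075,0,0,-0.0207,0.95],[0.248,0.31,-0.075,0,0,-0.0207,0.95],[0.248,0.31,-0.075,0,0,-0.0207,0.95],[0.248,0.31,-0.075,0,0,-0.0207,0.95],[0.248,0.31,-0.075,0,0,-0.0207,0.95],[0.248,0.31,-0.075,0,0,-0.0207,0.95]],
  ],
)

```text
time_s: 20.2
ee_pos: [0.5743, -0.148, 0.0867]
eef_rot: [-3.141, 0.001, -0.192]
force: [-0.5, 0.7, -1.3]
grip_width: 0.0081
grip_force: 30.0
```

Call:
arm_command(
  plan=[
    [[0,0,0,0,0,0,0.95],[0,0,0,0,0,0,0.95],[0,0,0,0,0,0,0.95]],
  ],
)

```text
time_s: 20.5
ee_pos: [0.5747, -0.1466, 0.0877]
eef_rot: [-3.142, -0.0, -0.189]
force: [0.1, 0.4, -0.5]
grip_width: 0.0077
grip_force: 30.0
```

```bash
python3 - <<'E'
from h import *
o=ctrl.get_obs();print(o['ee_pos'].round(4),o['eef_rot'].round(4),o['grip_width'])
i=cams.camera_info("wrist");im,d=cams.camera("wrist");cv2.imwrite("pics/w4.png",im)
E
```

```text
[ 0.5747 -0.1466  0.0877] [-3.1416e+00 -2.0000e-04 -1.8890e-01] 0.007676997051657365
```

View pics/w4.png

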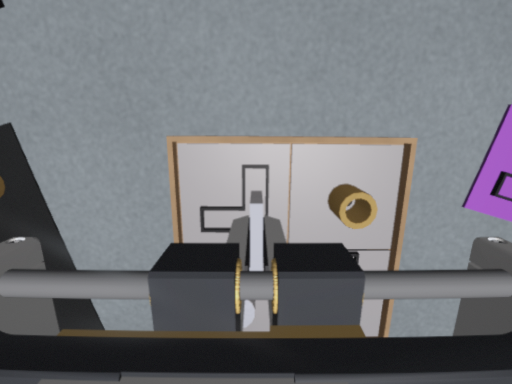

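The bracket is held level and aligned above its L rim at (235,205). Lowering it.

Converted, 68 mm is 0.068, 67 mm is 0.067.

Call:
arm_command(
  plan=[
    [[0.001,0,0.035,0,0,0,0.95],[0.001,0,0.05,0,0,0,0.95],[0.001,0,0.06,0,0,0,0.95],[0.001,0,0.065,0,0,0,0.95],[0.001,0,0.067,0,0,0,0.95],[0.001,0,0.068,0,0,0,0.95],[0.001,0,0.068,0,0,0,0.95]],
  ],
)

```text
time_s: 21.25
ee_pos: [0.576, -0.1478, 0.0201]
eef_rot: [3.141, -0.001, -0.19]
force: [0.3, 0.0, -1.4]
grip_width: 0.0081
grip_force: 30.0
```

Converted, -180 mm is -0.18, -140 mm is -0.14.

Call:
arm_command(
  plan=[
    [[0,0,0.001,0,0,0,0.95],[0,0,0.001,0,0,0,0.2],[0,0,0.001,0,0,0,0.2],[0,0,0.001,0,0,0,0.2],[0,0,0.001,0,0,0,0.2],[0,0,-0.04,0,0,0,0.2],[0,0,-0.09,0,0,0,0.2],[0,0,-0.14,0,0,0,0.2],[-0.06,0,-0.18,0,0,0,0.2],[-0.06,0,-0.18,0,0,0,0.2],[-0.06,0,-0.18,0,0,0,0.2],[-0.06,0,-0.18,0,0,0,0.2]],
  ],
)

```text
time_s: 22.45
ee_pos: [0.517, -0.1365, 0.1994]
eef_rot: [3.142, -0.001, -0.19]
force: [-0.1, -0.3, -0.2]
grip_width: 0.0374
grip_force: 0.0
```

```bash
python3 - <<'E'
from h import *
i=cams.camera_info("wrist");im,d=cams.camera("wrist");cv2.imwrite("pics/w5.png",im)
C=cloud(i,d)
for n,c,z in (('angle',(.58,-.126),.036),('pull',(.4525,-.2127),.035),('knob',(.473,-.1053),.032),('sleeve',(.559,-.2325),.04)):
    m=(np.hypot(C[...,0]-c[0],C[...,1]-c[1])<.05)&(C[...,2]>z)&(C[...,2]<.06)
    t=(C[m]*1000).astype(np.float32);print(n,len(t),np.percentile(t[:,2],90),cv2.minAreaRect(t[:,:2].copy()))
E
```

```text
angle 488 46.202904 ((579.5997924804688, -128.51609802246094), (48.86634063720703, 49.53682327270508), 79.19273376464844)
pull 577 44.077904 ((451.7566833496094, -213.5055389404297), (12.37998104095459, 88.20265197753906), 79.18434143066406)
knob 625 43.845665 ((472.7646789550781, -109.52949523925781), (39.49430465698242, 34.896549224853516), 1.788339614868164)
sleeve 402 50.06351 ((558.0744018554688, -233.14410400390625), (33.20540237426758, 31.31020164489746), 78.43429565429688)
```

View pics/w5.png

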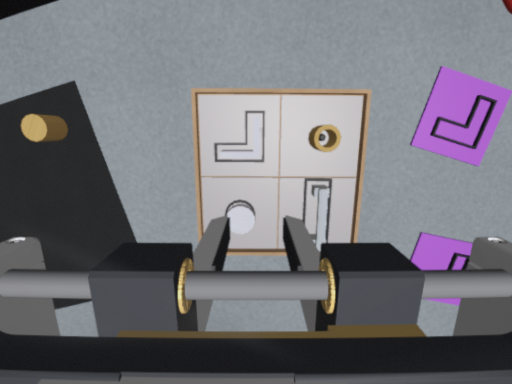

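All four stand in their nests, with the bracket inside its rim at (243,140), and heights and yaws are as required. The slug and the shorter pull were never touched. Handing in.

```bash
python3 -c "
from station import ctrl
print(ctrl.hand_in())"
```

```text
the job is handed in; nothing more can be done
None
```

I placed the sleeve, knob, longer pull and bracket upright in their own nests, left the slug and shorter pull untouched, and handed the job in at about 22.5 s of robot time; no verdict came back.

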